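Set the span of a bend fixture and lay the test plate across it

ROBOT

A 7-joint arm with a two-finger parallel gripper is mounted at the origin on a cart in front of the work surface, level with it; the furniture and walls round the work are solid. World frame = base frame: x ahead of the robot, y to its left, z up, the work surface at z = 0. Lengths are in mm, angles in rad, forces in N, time in s.
With the tool pointing down it reaches from about 425 to 875 mm from the base axis. Payload 8.4 kg.
Tool frame: the origin (TCP) lies midway between the tips of the shut fingers; the grasp point (between the pads) lies 19 mm behind it; z points along the fingers, y is the line along which they close (so a half turn about z gives the same grasp; the last joint's range is limited). The gripper opens to 87 mm and grips with 3 to 60 N. Pads are 19 mm wide; open, the fingers measure 117 mm over their backs; the gripper's body (75 mm by 190 mm) begins 51 mm behind the grasp point.
Start: joints at [-1.446, 0.333, 0.04, 1.465, -0.013, 1.343, -0.059], TCP at [144.262, 633.76, 222.546] pointing down, gripper open.
Joint ranges: [-2.58, 2.58], [-0.38, 2.09], [-1.3, 1.39], [0.25, 2.4], [-1.5, 4.64], [0.08, 2.09], [-2.65, 2.65]. Speed limits (rad/s): [2.22, 2.22, 2.79, 2.79, 3.14, 3.14, 3.14].

INTERFACE

Orientations are given as a rotation vector (axis times angle).
In Python, from workcell import observe, optics, workorder gives the robot as it stands.
- The arm moves only by the shell command python3 -m pendant 'ROWS' [FORCE]. ROWS is JSON, a list of rows, each a list of 5 numbers: the opening, from -1 (shut) to 1 (fully open), then the shift along the tool's x, y, z in mm, then the turn about the tool's z in rad. A call has 1 to 12 rows; each row is the pose to reach, as a shift and turn from the pose commanded when the call began, along the tool's axes at that moment; what a row does not reach only later rows make up. A row lasts 1/12 s, in which the tool goes at most 41.7 mm and 7.16 degrees, less where a joint would pass 70% of its speed; a pose out of reach is approached as far as the arm can. A call with a gripper value outside its range is refused whole. The fingers move at their own pace and stop on an object; FORCE is the grip in N (left out, the last holds). Time passes only in rows, so rows that repeat a pose let the fingers close. It gives the time, the measured TCP pose, the force, the opening and the grip force at its end, in the units of the state.
- observe(): the state, without advancing time (a new reading comes with each control period).
- optics.grab_frame(name): name is "side" or "top"; returns the picture (480x640x3 uint8, red, green, blue); there is no depth.
- optics.camera_params(name): a dict with "K" (3x3 intrinsics, pixels), "cam_to_world" (4x4, takes a point from camera to world coordinates). Camera axes: x right, y down, z forward; pixel columns grow to the right and rows downward; lengths in mm; the calibration is good to about 2 mm. A picture is of the moment at which its call begins. camera_params takes no time and is no camera call.
- workorder.finish_job(): hands the job in; it is judged then, once.
The state is a dict: "time": time; "qpos": joint angles; "joint_velocities": joint speeds; "joint_efforts": joint torques, N m; "eef_pos": TCP position; "orientation": TCP orientation; "contact_force": force on the tool from outside, world axes, zero at the start; "ft_torque": the same for the moment, N m; "finger_gap": finger opening in mm; "finger_force": force on a finger pad.
Only numpy, scipy, OpenCV 4.12 (cv2) and the standard library are available. Lean on these libraries where they do the work, as an engineer would, in place of code of your own. Each camera call takes 0.05 s, during which the arm holds its last target. There are 200 camera calls.

TASK

Crank the handwheel of the bend fixture until the pointer on its sliding support stands exactly at the setting rider on the scale, and let go of the handle. Then lay the oblong steel test plate with the two holes gently across the two rollers, flat, square to them and centred between them, so that it overhangs both alike; leave the span as set and the other things on the bench where they are.

Things in the scene. Friction and masses are not known exactly. Their poses are not given: they have to be found in the camera images.
- fixture: Bend fixture fixed to the bench: grey base, 120 mm (x), y -115 to +165 mm, 14 mm thick. Origin on the bench top; y runs along the slide from the fixed support (y = -85 mm) to the handwheel (y = +105 mm); the scale lies on the -x side. Each support, 46 mm wide (x), 30 mm long (y), bears a steel roller of 12 mm diameter along x, centred on x = 0, its top 66 mm up.
- fixed_roller (a point): Middle of the top line of the fixed support's roller, 66 mm above the bench; axes as the fixture's.
- moving_roller (a point): Middle of the top line of the sliding support's roller, 66 mm above the bench; axes as the fixture's. The sliding support lies between the fixed support and the handwheel.
- pointer_tip (a point): Tip of the small dark pointer (3 mm wide) on the sliding support, just above the scale strip, at the same y as the moving roller; axes as the fixture's.
- rider_mark (a point): Point of the setting rider: small dark steel block (20 mm along the scale) with thumb screw, fixed on the -x edge of the scale; its thin point (3 mm) faces the pointer. Axes as the fixture's. Set = pointer_tip and rider_mark have the same y in the fixture's frame. The rollers are then 44 to 60 mm apart; at the start 84 to 100 mm.
- carriage (a joint): Travel of the sliding support in m: 0 = rollers 100 mm apart (centre to centre), growing to 0.062 as it moves towards the fixed support. Moved only by the handwheel, 20 mm a turn.
- handwheel (a joint): Angle of the handwheel in rad, 0 to 19.4, growing clockwise seen from above, which moves the sliding support towards the fixed support by 20 mm a turn (3.18 mm a rad). Friction torque about 0.06 N m (1.5 N at the handle); it stays where it is left.
- wheel_axis (a point): Point on the handwheel's vertical axis at the height of its rim, 84 mm above the bench. Rim diameter 100 mm, bar 11 mm; the hub's top is at 89 mm.
- crank_center (a point): Centre of the upright black crank handle on the handwheel: a cylinder 17 mm in diameter, 46 mm tall (from 89 to 135 mm above the bench, this point at 112 mm), 40 mm from the wheel's axis. The handle spins freely on its pin, so a gripper that holds it need not turn as it goes round.
- plate_center (a point): Centre of the oblong steel test plate: 50 mm (its x) by 80 mm (its y), 6 mm thick (z), two holes, 0.14 to 0.24 kg; starts flat on the bench to the right of the fixture, this point 3 mm up. Laid on the rollers its centre is 69 mm above the bench. Grip it across its 50 mm width.
- square_plate: Bystander: square steel plate 50 x 50 x 10 mm without holes; origin at its underside. Its place may be exchanged with the test plate's.
- spanner: Bystander: spanner 156 mm long, 6 mm thick, lying on the right.
- marker_pen: Bystander: marker pen 128 mm long, 17 mm thick, lying at the front left.
- gauge_block: Bystander: small steel block 30 x 20 x 9 mm, behind the right end of the fixture.
- small_tin: Bystander: aluminium tin with lid, 58 mm in diameter, 37 mm tall, behind the fixture.
- test_plate: The same test plate; origin at the centre of its underside, 3 mm below plate_center.
Things that resemble listed ones, but are neither listed nor needed, are in the scene too. What is meant by the test_plate is not purple or yellow, and is the larger of those in its own colour.

How it is judged (in metres and radians):
On the way, in this order (a step that is already met when the one before it is completed fails the run):
1. the pointer stands at the rider (within 2.5 mm) and the fixture is let go (y of pointer_tip in the frame of rider_mark between -0.0025 and 0.0025 m and contact force between the fingers and fixture below 0.05 N), for 0.3 s.
2. the test plate lies across both rollers (height (world z) of plate_center between 0.0665 and 0.0715 m and angle between the z axis of plate_center and the z axis of fixture, either way round below 0.05 rad and angle between the y axis of plate_center and the y axis of fixture, either way round below 0.17 rad and y of plate_center in the frame of fixed_roller between 0.005 and 0.035 m and y of plate_center in the frame of moving_roller between -0.035 and -0.005 m and x of plate_center in the frame of fixture between -0.01 and 0.01 m), for 0.2 s.
At the end, for the whole second after the job is handed in: Pointer within 2.5 mm of the rider along the scale; test plate released, at rest and flat on both rollers (centre 66.5-71.5 mm up, tilt < 0.05 rad), square within 0.17 rad, within 10 mm of the fixture's middle line, centre between the rollers and 5-35 mm from each (5 mm or more overhang) (all of step 1 and all of step 2 and linear speed of test_plate below 0.02 m/s and contact force between the fingers and test_plate below 0.05 N); the robot touches nothing.
It fails at once if the test plate is dropped (moves faster than 0.6 m/s with no finger on it) (linear speed of test_plate above 0.6 m/s and contact force between the fingers and test_plate below 0.05 N).
It fails at once if the square plate, spanner, marker pen, gauge block or tin is shifted by more than 30 mm (distance of any of square_plate, spanner, marker_pen, gauge_block, small_tin from where it was at the start of the episode above 0.03 m).
It also fails if it takes over 72 s, if anything falls off the work surface, if the arm or the gripper's body presses on something with over 40 N, if the wrist force passes 120 N, or if a joint passes its speed limit or range.

## Working session

There is one attempt and no reset: what is moved stays moved. The work goes in short steps, Python scripts to look and compute and a shell command to move; the robot and the scene stay as the last step left them, time stands still between calls to the robot, and variables do not carry over. Pictures are saved under pics/ and viewed, at most 10 in all, crops included, and the job is handed in when it is done.

```bash
ls; mkdir -p pics
python3 - <<'E'
from workcell import observe, optics
import cv2,numpy as np
for n in("side","top"):
    cv2.imwrite(f"pics/{n}0.png",optics.grab_frame(n)[:,:,::-1]); p=optics.camera_params(n); print(n,np.round(p["K"],1).tolist(),np.round(p["cam_to_world"],3).tolist())
print(observe())
E
```

```text
pics
side [[464.6, 0.0, 317.8], [0.0, 464.6, 245.5], [0.0, 0.0, 1.0]] [[0.929, -0.135, 0.344, 135.029], [-0.368, -0.398, 0.84, -970.089], [0.024, -0.908, -0.419, 570.759], [0.0, 0.0, 0.0, 1.0]]
top [[603.6, 0.0, 322.2], [0.0, 603.6, 229.1], [0.0, 0.0, 1.0]] [[-0.012, -0.997, 0.071, 409.127], [-1.0, 0.012, 0.003, -74.353], [-0.004, -0.071, -0.997, 1739.249], [0.0, 0.0, 0.0, 1.0]]
{'time': 0.1, 'qpos': array([-1.44622708,  0.3338069 ,  0.03989665,  1.46620743, -0.01337365,
        1.34326988, -0.05851821]), 'joint_velocities': array([ 1.40538506e-03, -9.78668418e-04,  2.83537024e-05, -2.74834914e-03,
       -3.12577253e-04,  1.54641220e-03, -1.64021819e-03]), 'joint_efforts': array([ 4.08477950e-03, -6.57814050e+01,  1.34003218e+00, -4.04707539e+01,
       -5.96625195e-02,  4.10896959e-02,  1.19725528e-04]), 'eef_pos': array([144.19391356, 633.36912534, 221.75805115]), 'orientation': array([-3.50837754e-01, -3.12190822e+00,  2.23933198e-03]), 'contact_force': array([-0.10690259, -0.06981118,  0.00052295]), 'ft_torque': array([0.0128586 , 0.01031542, 0.01340152]), 'finger_force': 0.0, 'finger_gap': 87.11211681035176}
```

View pics/side0.png

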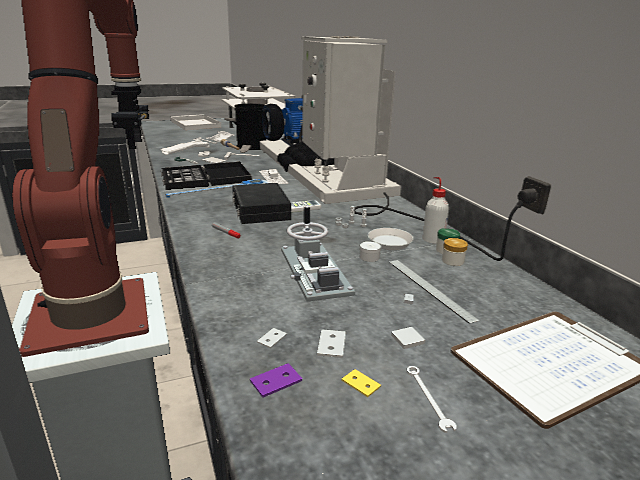

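View pics/top0.png

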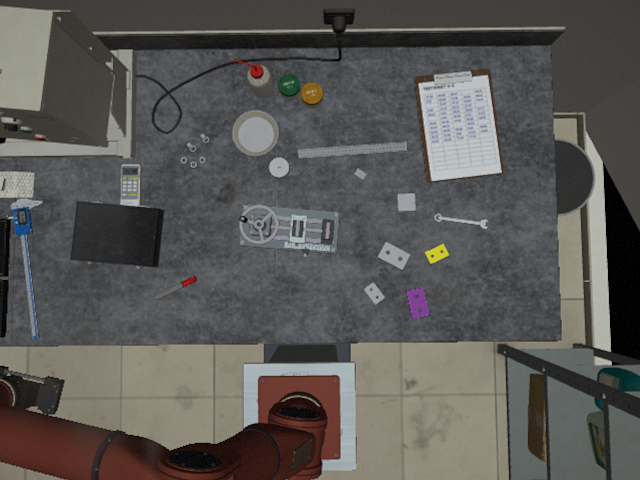

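The side and top views show the fixture (top: wheel hub ≈(260,224), black handle ≈(243,219), supports ≈(298,229) and (327,229)). The test plate is the larger grey holed one at ≈(394,255) in top and ≈(331,342) in side. I'll zoom in on the fixture.

Run:
```python
import cv2,numpy as np
s=cv2.imread("pics/side0.png");t=cv2.imread("pics/top0.png")
a=cv2.resize(t[195:260,230:350],None,fx=6.6,fy=6.6,interpolation=cv2.INTER_CUBIC)[:,:790]
cv2.imwrite("pics/tz.png",a[:429])
b=cv2.resize(s[200:305,275:360],None,fx=5.7,fy=5.7,interpolation=cv2.INTER_CUBIC)
cv2.imwrite("pics/sz.png",b)
```

```text
(no output)
```

View pics/tz.png

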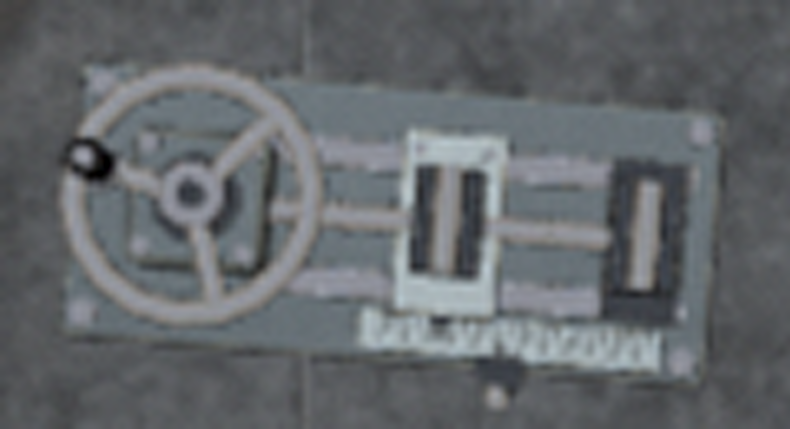

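View pics/sz.png

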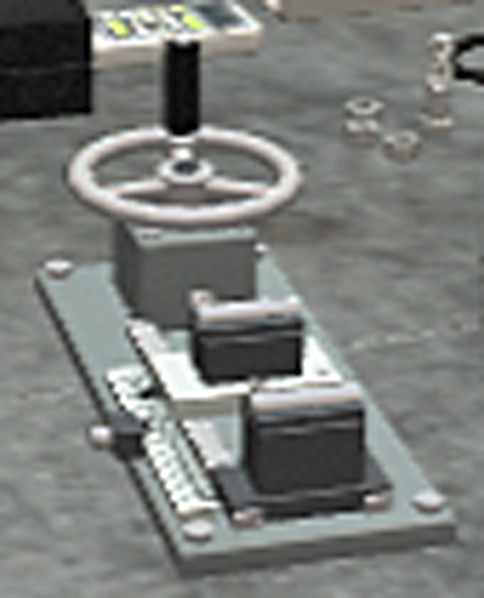

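The zooms show the pointer tip at top-zoom ≈(441,335), left of the rider point at ≈(500,350). The rollers sit at zoom x≈447 and 642, and the black handle is clear in both views. Next I'll measure.

```bash
cat > h.py <<'E'
import numpy as np,cv2
from scipy.spatial.transform import Rotation as R
from workcell import observe,optics
P={n:optics.camera_params(n) for n in("side","top")}
def ray(n,px):
    K=np.array(P[n]["K"]);T=np.array(P[n]["cam_to_world"])
    return T[:3,3],T[:3,:3]@np.linalg.solve(K,[px[0],px[1],1.])
def plane(n,px,z):
    o,d=ray(n,px);return o+d*(z-o[2])/d[2]
def tri(pt,ps):
    A=[];b=[]
    for n,p in(("top",pt),("side",ps)):
        o,d=ray(n,p);d=d/np.linalg.norm(d);M=np.eye(3)-np.outer(d,d);A.append(M);b.append(M@o)
    return np.linalg.lstsq(np.vstack(A),np.hstack(b),rcond=None)[0]
def tz(x,y,s=6.6,o=(230,195)): return (o[0]+(x+.5)/s-.5,o[1]+(y+.5)/s-.5)
def sz(x,y): return tz(x,y,5.7,(275,200))
def tool(dw):  # world shift -> tool axes
    return R.from_rotvec(observe()["orientation"]).inv().apply(dw)
def plate(n,img,box,z,lo=130):  # grey plate blob in box -> centre, long axis
    x0,y0,x1,y1=box;g=cv2.cvtColor(img[y0:y1,x0:x1],cv2.COLOR_RGB2GRAY)
    c=max(cv2.findContours((g>lo).astype(np.uint8),0,2)[0],key=cv2.contourArea)
    w=np.array([plane(n,p[0]+np.array([x0,y0]),z)[:2] for p in c],np.float32)
    r=cv2.minAreaRect(w);b=cv2.boxPoints(r);e=[b[1]-b[0],b[2]-b[1]];l=max(e,key=np.linalg.norm)
    m=cv2.moments(c);px=(x0+m["m10"]/m["m00"],y0+m["m01"]/m["m00"])
    return px,np.array(r[0]),np.array(r[1]),np.degrees(np.arctan2(l[1],l[0]))
E
python3 - <<'E'
from h import *
np.set_printoptions(precision=1,suppress=True)
s=cv2.imread("pics/side0.png")[:,:,::-1];t=cv2.imread("pics/top0.png")[:,:,::-1]
f=lambda n,a,b:print(n,tri(a,b))
f("handle top",tz(92,158),sz(182,44)); print(plane("top",tz(92,158),135))
f("hub",tz(191,193),sz(186,166)); h=plane("top",tz(191,193),89);print(h)
f("rider",tz(500,352),sz(148,440));f("ptr",tz(441,335),sz(145,388))
a=plane("top",tz(447,220),66);b=plane("top",tz(646,236),66);print("roll",a,b,np.linalg.norm(a-b))
f("mov",tz(447,220),sz(248,308));f("fix",tz(646,236),sz(306,398))
for n,p in(("ptr",(441,335)),("rid",(500,352))):print(n,plane("top",tz(*p),22))
for n,im,bx in(("top",t,(370,238,416,275)),("side",s,(312,326,352,362))):
    for lo in(110,130,150):
        print(n,lo,*plate(n,im,bx,6,lo))
pt=plate("top",t,(370,238,416,275),6)[0];ps=plate("side",s,(312,326,352,362),6)[0];print("plate",tri(pt,ps))
print(R.from_rotvec(observe()["orientation"]).as_matrix())
E
```

```text
handle top [553.3 139.6 136.5]
[553.7 139.8 135. ]
hub [542.7 104.8  89. ]
[542.7 104.8  89. ]
rider [478.6 -21.1  19. ]
ptr [485.8   3.7  30.8]
roll [531.9  -0.6  66. ] [524.1 -84.3  66. ] 84.08229317305137
mov [532.4  -0.7  64.7]
fix [524.8 -84.5  63.1]
ptr [485.4   4.4  22. ]
rid [477.8 -21.   22. ]
top 110 (393.7306034482759, 255.32543103448276) [ 454.3 -273.5] [80.5 51.4] 62.28895
top 130 (393.70297412128235, 255.34492081884898) [ 453.9 -274. ] [79.4 48.9] 62.63074
top 150 (393.70104821802937, 255.28469601677148) [ 454.  -273.6] [76.7 47.4] 61.346687
side 110 (331.7280505952381, 343.6468253968254) [ 455.8 -277.4] [116.2  82.5] 69.02785
side 130 (331.9296510030228, 342.0043968123111) [ 460.1 -276. ] [83.  66.7] 64.66251
side 150 (331.50432525951555, 342.12053056516726) [ 455.2 -273.8] [80.4 51.4] 61.383564
plate [ 454.8 -274.2    5.1]
[[-1.   0.2 -0. ]
 [ 0.2  1.  -0. ]
 [-0.  -0.  -1. ]]
```

Hub to fixed roller comes out at 190.0 mm, which matches the drawing. The pointer has about 25.7 mm to go (8.1 rad). Moving over the handle now.

```bash
python3 -m pendant '[[1,-508,-388,0,-0.224],[1,-508,-388,0,-0.224],[1,-508,-388,0,-0.224],[1,-508,-388,0,-0.224],[1,-508,-388,0,-0.224],[1,-508,-388,0,-0.224],[1,-508,-388,0,-0.224],[1,-508,-388,0,-0.224],[1,-508,-388,0,-0.224],[1,-508,-388,0,-0.224],[1,-508,-388,0,-0.224],[1,-508,-388,0,-0.224]]' 20; python3 -c "
from h import *
o=observe();print(o['time'],o['eef_pos'],o['qpos'],tool(np.array([554,142,222])-o['eef_pos']),R.from_rotvec(o['orientation']).as_matrix().round(3))"
```

```text
time: 1.1
eef_pos: [465.1, 247.7, 222.5]
orientation: [0.0, -3.141, -0.0]
contact_force: [1.7, 0.5, -0.6]
finger_gap: 87.0
finger_force: 0.0
1.1 [465.10785271 247.69817733 222.52124025] [-0.90507266  0.07689233  0.35217455  1.77852909 -0.02772358  1.29101569
  1.02485029] [ -88.86572712 -105.72049076    0.50060683] [[-1. -0. -0.]
 [-0.  1.  0.]
 [ 0.  0. -1.]]
```

```bash
python3 -m pendant '[[1,-88,-105,0,0],[1,-88,-105,0,0],[1,-88,-105,0,0],[1,-88,-105,0,0],[1,-88,-105,0,0],[1,-88,-105,0,0],[1,-88,-105,0,0]]'
```

```text
time: 1.68
eef_pos: [551.6, 145.8, 222.2]
orientation: [0.002, -3.141, -0.0]
contact_force: [0.6, 0.4, -0.5]
finger_gap: 87.1
finger_force: 0.0
```

```bash
python3 -m pendant '[[1,-3,-3,40,0],[1,-3,-3,80,0],[1,-3,-3,110,0],[1,-3,-3,123,0],[1,-3,-3,123,0],[1,-3,-3,123,0]]'; python3 -c "
from h import *
cv2.imwrite('pics/s1.png',cv2.resize(optics.grab_frame('side')[170:270,250:380,::-1],None,fx=5,fy=5,interpolation=2))"
```

```text
time: 2.18
eef_pos: [554.5, 143.0, 99.4]
orientation: [0.004, -3.14, 0.0]
contact_force: [-0.0, 0.1, -0.2]
finger_gap: 86.7
finger_force: 0.0
```

View pics/s1.png

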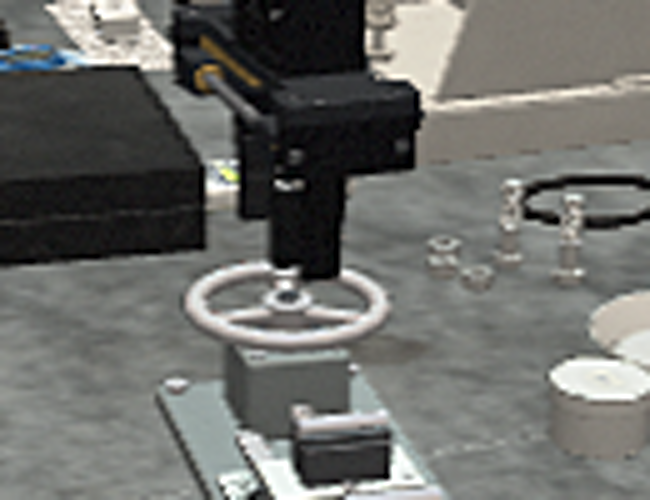

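The gripper's fingers straddle the handle, with the near finger at ≈(305,230) in the crop, above the rim. Closing.

```bash
python3 -m pendant '[[-1,0,0,0,0],[-1,0,0,0,0],[-1,0,0,0,0],[-1,0,0,0,0],[-1,0,0,0,0],[-1,0,0,0,0],[-1,0,0,0,0],[-1,0,0,0,0]]' 20
```

```text
time: 2.9
eef_pos: [555.4, 141.6, 99.5]
orientation: [0.0, -3.142, 0.0]
contact_force: [0.5, -0.6, -0.3]
finger_gap: 41.7
finger_force: 0.0
```

```bash
python3 -m pendant '[[-1,0,0,0,0],[-1,0,0,0,0],[-1,0,0,0,0],[-1,0,0,0,0],[-1,0,0,0,0],[-1,0,0,0,0],[-1,0,0,0,0],[-1,0,0,0,0]]'
```

```text
time: 3.57
eef_pos: [555.4, 141.9, 99.6]
orientation: [-0.0, 3.142, 0.0]
contact_force: [-0.4, 0.5, -1.1]
finger_gap: 16.3
finger_force: 20.0
```

```bash
python3 -c "
import numpy as np
p0=np.arctan2(37.1,12.7)
for a,b in((0,4.05),(4.05,8.1)):
  q=p0-a-np.linspace(0,b-a,12)[1:]
  print([[-1,round(-40*(np.cos(t)-np.cos(p0-a)),1),round(40*(np.sin(t)-np.sin(p0-a)),1),0,0] for t in q])"
```

```text
[[-1, np.float64(-12.8), np.float64(-7.2), 0, 0], [-1, np.float64(-22.1), np.float64(-18.5), 0, 0], [-1, np.float64(-26.7), np.float64(-32.4), 0, 0], [-1, np.float64(-26.0), np.float64(-47.0), 0, 0], [-1, np.float64(-20.1), np.float64(-60.4), 0, 0], [-1, np.float64(-9.7), np.float64(-70.8), 0, 0], [-1, np.float64(3.7), np.float64(-76.7), 0, 0], [-1, np.float64(18.3), np.float64(-77.5), 0, 0], [-1, np.float64(32.2), np.float64(-72.9), 0, 0], [-1, np.float64(43.5), np.float64(-63.6), 0, 0], [-1, np.float64(50.8), np.float64(-50.9), 0, 0]]
[[-1, np.float64(2.2), np.float64(14.5), 0, 0], [-1, np.float64(-1.0), np.float64(28.8), 0, 0], [-1, np.float64(-9.1), np.float64(41.0), 0, 0], [-1, np.float64(-21.1), np.float64(49.4), 0, 0], [-1, np.float64(-35.3), np.float64(53.0), 0, 0], [-1, np.float64(-49.8), np.float64(51.2), 0, 0], [-1, np.float64(-62.8), np.float64(44.3), 0, 0], [-1, np.float64(-72.3), np.float64(33.2), 0, 0], [-1, np.float64(-77.3), np.float64(19.5), 0, 0], [-1, np.float64(-76.9), np.float64(4.8), 0, 0], [-1, np.float64(-71.4), np.float64(-8.7), 0, 0]]
```

```bash
python3 -m pendant '[[-1,-12.8,-7.2,0,0],[-1,-22.1,-18.5,0,0],[-1,-26.7,-32.4,0,0],[-1,-26,-47,0,0],[-1,-20.1,-60.4,0,0],[-1,-9.7,-70.8,0,0],[-1,3.7,-76.7,0,0],[-1,18.3,-77.5,0,0],[-1,32.2,-72.9,0,0],[-1,43.5,-63.6,0,0],[-1,50.8,-50.9,0,0],[-1,50.8,-50.9,0,0]]'
```

```text
time: 4.57
eef_pos: [504.5, 93.2, 99.7]
orientation: [-0.004, 3.138, 0.003]
contact_force: [8.0, 3.5, -7.7]
finger_gap: 16.3
finger_force: 20.0
```

```bash
python3 -m pendant '[[-1,2.2,14.5,0,0],[-1,-1,28.8,0,0],[-1,-9.1,41,0,0],[-1,-21.1,49.4,0,0],[-1,-35.3,53,0,0],[-1,-49.8,51.2,0,0],[-1,-62.8,44.3,0,0],[-1,-72.3,33.2,0,0],[-1,-77.3,19.5,0,0],[-1,-76.9,4.8,0,0],[-1,-71.4,-8.7,0,0],[-1,-71.4,-8.7,0,0]]';python3 -m pendant '[[-1,0,0,0,0],[-1,0,0,0,0],[-1,0,0,0,0]]'; python3 -c "
from h import *
cv2.imwrite('pics/s2f.png',optics.grab_frame('side')[:,:,::-1]);cv2.imwrite('pics/t2f.png',optics.grab_frame('top')[:,:,::-1])
s=cv2.resize(cv2.imread('pics/s2f.png')[235:305,275:355],None,fx=7,fy=7,interpolation=2)
cv2.imwrite('pics/s2.png',s)"
```

```text
time: 5.57
eef_pos: [574.1, 78.3, 99.6]
orientation: [-0.005, -3.139, 0.001]
contact_force: [1.2, -3.1, -1.6]
finger_gap: 16.4
finger_force: 20.0
time: 5.82
eef_pos: [576.1, 81.2, 99.6]
orientation: [0.0, 3.141, -0.002]
contact_force: [3.5, -4.2, -1.8]
finger_gap: 16.5
finger_force: 20.0
```

View pics/s2.png

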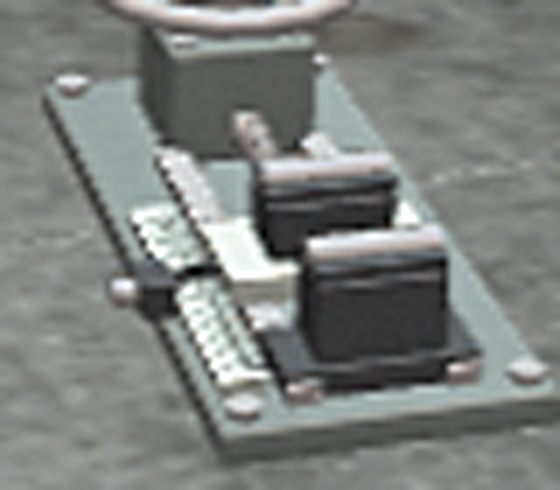

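The pointer at ≈(205,270) is close to the rider point at ≈(185,278). I'll check the top view, zoomed.

```bash
python3 -c "
from h import *
t=cv2.imread('pics/t2f.png')[210:255,284:344]
cv2.imwrite('pics/t2.png',cv2.resize(t,None,fx=13,fy=13,interpolation=2))"
```

```text
(no output)
```

View pics/t2.png

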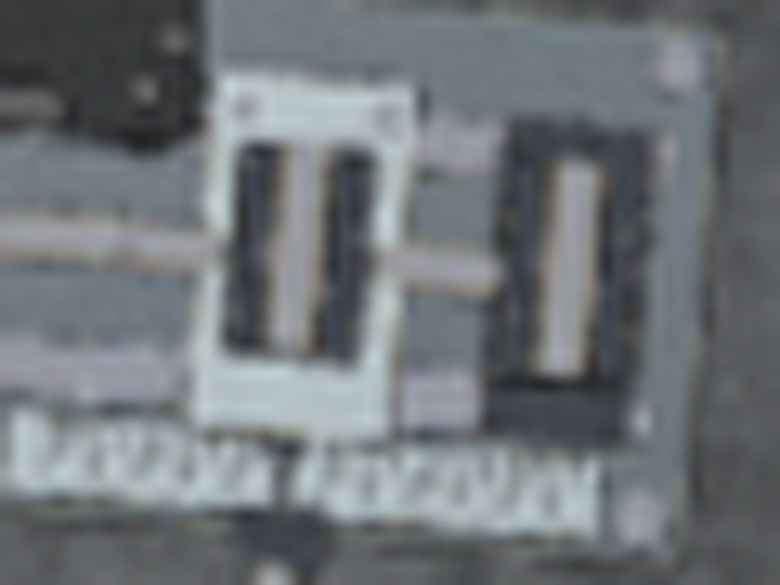

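Top view: pointer at x≈287 (row 460), rider point ≈285 (row 505), block centre ≈282 (row 535). Along the fixture's x direction these agree to about 0.5 mm. I'll cross-check with both rays, then release.

```bash
python3 -c "
from h import *
u=np.array([.098,.995,0])
T=lambda x,y:tz(x,y,13,(284,210));S=lambda x,y:tz(x,y,7,(275,235))
a=tri(T(287,460),S(207,269));b=tri(T(283,530),S(160,283));print(a,b,(a-b)@u)
for z in(20,24,28):print((plane('top',T(287,460),z)-plane('top',T(283,530),z))@u,(plane('side',S(207,269),z)-plane('side',S(160,283),z))@u)
"; python3 -m pendant '[[-0.2,0,0,0,0],[-0.2,0,0,0,0],[-0.2,0,0,0,0],[-0.2,0,0,0,0],[-0.2,0,0,0,0],[-0.2,0,0,0,0],[-0.2,0,0,-40,0],[-0.2,0,0,-80,0],[-0.2,0,0,-110,0],[-0.2,0,0,-110,0]]'
```

```text
[486.99646094 -22.41264618  28.70106631] [470.9871167  -20.97205821  25.24067127] 0.1355306969006533
0.4796724054700512 6.2665991559470555
0.4785564012211388 6.221086713191855
0.47744039697220264 6.175574270436767
time: 6.75
eef_pos: [579.0, 82.3, 216.4]
orientation: [0.0, 3.133, 0.005]
contact_force: [1.0, 0.0, -0.1]
finger_gap: 35.0
finger_force: 0.0
```

Both agree, so the pointer is set within about 0.5 mm. The side plane cast is sensitive to the height difference; the triangulated value is 0.1 mm. Moving over the test plate, turned for the grip.

```bash
python3 -m pendant '[[0.9,124,-356,0,2.06],[0.9,124,-356,0,2.06],[0.9,124,-356,0,2.06],[0.9,124,-356,0,2.06],[0.9,124,-356,0,2.06],[0.9,124,-356,0,2.06],[0.9,124,-356,0,2.06],[0.9,124,-356,0,2.06],[0.9,124,-356,0,2.06],[0.9,124,-356,0,2.06],[0.9,124,-356,0,2.06],[0.9,124,-356,0,2.06]]'
python3 - <<'E'
from h import *
np.set_printoptions(precision=2,suppress=True)
o=observe();M=R.from_rotvec(o['orientation']).as_matrix();print(o['qpos'],np.degrees(np.arctan2(M[1,1],M[0,1])),tool(np.array([454.2,-273.8,222])-o['eef_pos']))
t=optics.grab_frame('top')
cv2.imwrite('pics/t3f.png',t[:,:,::-1])
a=cv2.imread('pics/t2f.png')[235:256,280:345].astype(int);b=cv2.imread('pics/t3f.png')[235:256,280:345].astype(int);print(abs(a-b).max(),abs(a-b).mean())
E
```

```text
time: 7.75
eef_pos: [451.5, -274.9, 209.6]
orientation: [2.151, 2.29, 0.0]
contact_force: [0.1, 1.2, 0.2]
finger_gap: 82.6
finger_force: 0.0
[-0.35  0.1   0.88  1.81 -0.08  1.26  0.62] 3.5824470159423374 [  0.9    2.79 -12.41]
13 1.7347985347985349
```

```bash
python3 -m pendant '[[0.9,0,0,20,0.55],[0.9,0,0,40,0.55],[0.9,0,0,70,0.55],[0.9,0,0,100,0.55],[0.9,0,0,130,0.55],[0.9,0,0,140,0.55],[0.9,0,0,140,0.55]]'
python3 - <<'E'
from h import *
np.set_printoptions(precision=2,suppress=True)
o=observe();M=R.from_rotvec(o['orientation']).as_matrix();print(np.degrees(np.arctan2(M[1,1],M[0,1])),tool(np.array([454.2,-273.8,2])-o['eef_pos']))
cv2.imwrite('pics/s3.png',cv2.resize(optics.grab_frame('side')[270:400,250:410,::-1],None,fx=4.5,fy=4.5,interpolation=2))
E
```

```text
time: 8.38
eef_pos: [450.5, -273.1, 67.5]
orientation: [-2.679, -1.635, 0.006]
contact_force: [0.4, -0.2, 0.2]
finger_gap: 82.5
finger_force: 0.0
-27.20056389436376 [ 1.17  3.94 65.51]
```

View pics/s3.png

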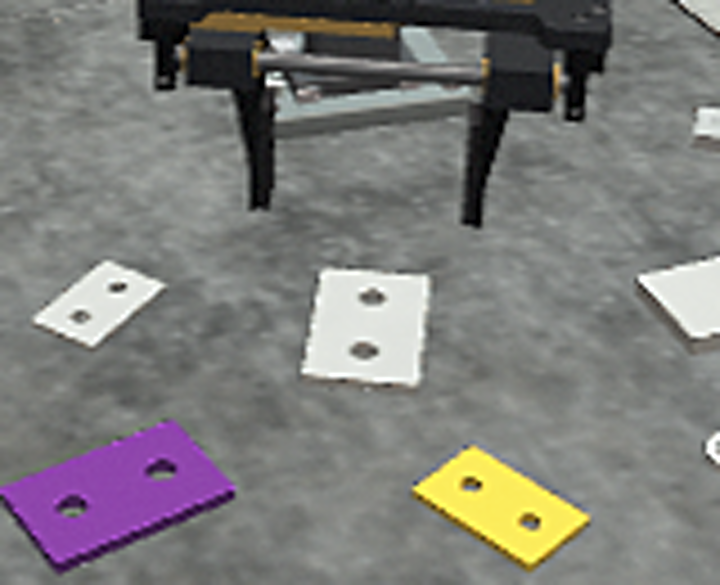

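The fingers are open around the plate's width and aligned with it (plate centre ≈(366,325) in the crop). Descending and gripping.

```bash
python3 -m pendant '[[0.9,1,4,25,0],[0.9,1,4,45,0],[0.9,1,4,58,0],[0.9,1,4,65,0],[0.9,1,4,65,0],[-1,1,4,65,0],[-1,1,4,65,0],[-1,1,4,65,0],[-1,1,4,65,0],[-1,1,4,65,0],[-1,1,4,65,0],[-1,1,4,65,0]]' 25;python3 -m pendant '[[-1,0,0,0,0],[-1,0,0,0,0],[-1,0,0,0,0],[-1,0,0,0,0]]'
```

```text
time: 9.43
eef_pos: [455.9, -274.8, 4.7]
orientation: [-2.685, -1.631, -0.0]
contact_force: [-1.4, 1.1, 3.3]
finger_gap: 48.4
finger_force: 25.0
time: 9.77
eef_pos: [455.9, -274.8, 4.7]
orientation: [-2.685, -1.631, 0.0]
contact_force: [-2.1, 2.0, 6.0]
finger_gap: 48.5
finger_force: 25.0
```

```bash
python3 -m pendant '[[-1,0,0,-8,0],[-1,0,0,-20,0],[-1,0,0,-45,0],[-1,0,0,-80,0],[-1,0,0,-115,0],[-1,0,0,-145,0],[-1,0,0,-150,0],[-1,0,0,-150,0]]'
python3 - <<'E'
from h import *
np.set_printoptions(precision=2,suppress=True)
o=observe();M=R.from_rotvec(o['orientation']).as_matrix();print(np.degrees(np.arctan2(M[1,1],M[0,1])),tool(np.array([527,-55.2,150])-o['eef_pos']))
E
```

```text
time: 10.43
eef_pos: [457.4, -275.6, 157.3]
orientation: [2.682, 1.629, 0.006]
contact_force: [-0.9, 0.0, -2.2]
finger_gap: 48.0
finger_force: 25.0
-27.44735763524279 [227.71 -39.86   7.46]
```

```bash
python3 -m pendant '[[-1,15,-3,0,-0.04],[-1,40,-7,0,-0.08],[-1,65,-11,0,-0.12],[-1,90,-16,0,-0.16],[-1,115,-20,0,-0.2],[-1,140,-25,0,-0.24],[-1,165,-29,0,-0.28],[-1,190,-33,0,-0.32],[-1,212,-37,0,-0.36],[-1,224,-39,0,-0.38],[-1,228,-40,0,-0.38],[-1,228,-40,0,-0.38]]'; python3 -m pendant '[[-1,0,0,0,0],[-1,0,0,0,0]]'
python3 - <<'E'
from h import *
np.set_printoptions(precision=2,suppress=True)
o=observe();M=R.from_rotvec(o['orientation']).as_matrix();print(np.degrees(np.arctan2(M[1,1],M[0,1])),tool(np.array([527,-55.2,72])-o['eef_pos']))
cv2.imwrite('pics/s4.png',cv2.resize(optics.grab_frame('side')[190:310,250:390,::-1],None,fx=4.5,fy=4.5,interpolation=2))
E
```

```text
time: 11.43
eef_pos: [525.4, -53.6, 154.0]
orientation: [-2.328, -2.11, 0.002]
contact_force: [0.1, -0.2, -1.7]
finger_gap: 48.3
finger_force: 25.0
time: 11.6
eef_pos: [525.2, -55.9, 154.5]
orientation: [2.331, 2.105, -0.001]
contact_force: [-0.5, 0.3, -1.5]
finger_gap: 48.2
finger_force: 25.0
-5.831104095974879 [ 0.87  1.73 82.52]
```

View pics/s4.png

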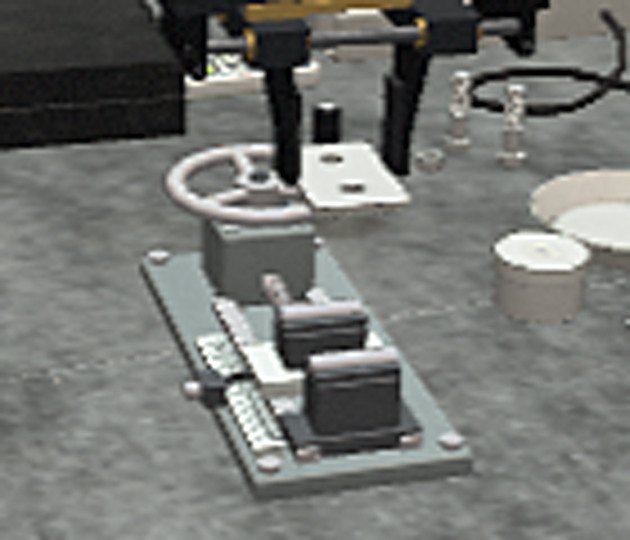

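The plate is held level and aligned with the fixture above the rollers (crop ≈(355,175)). Lowering.

```bash
python3 -m pendant '[[-1,1,2,15,0],[-1,1,2,35,0],[-1,1,2,55,0],[-1,1,2,68,0],[-1,1,2,74,0],[-1,1,2,77,0],[-1,1,2,79,0],[-1,1,2,80,0],[-1,1,2,80,0]]'
```

```text
time: 12.4
eef_pos: [528.2, -53.5, 75.2]
orientation: [2.328, 2.108, 0.001]
contact_force: [-0.3, 0.4, -1.6]
finger_gap: 48.5
finger_force: 25.0
```

```bash
python3 -m pendant '[[-1,0,0,1,0],[-1,0,0,2,0],[-1,0,0,2,0],[-1,0,0,3,0],[-1,0,0,3,0]]';python3 -m pendant '[[-1,0,0,0.5,0],[-1,0,0,1,0],[-1,0,0,1,0]]'; python3 -c "
from h import *
t=optics.grab_frame('top')[205:260,270:345,::-1];cv2.imwrite('pics/t5.png',cv2.resize(t,None,fx=9,fy=9,interpolation=2))
cv2.imwrite('pics/s5.png',optics.grab_frame('side')[:,:,::-1])"
```

```text
time: 12.82
eef_pos: [527.7, -53.3, 71.5]
orientation: [-2.328, -2.109, 0.0]
contact_force: [0.4, 0.4, -1.0]
finger_gap: 48.6
finger_force: 25.0
time: 13.07
eef_pos: [527.8, -53.4, 70.7]
orientation: [-2.329, -2.109, -0.0]
contact_force: [-0.6, -0.2, 1.6]
finger_gap: 48.6
finger_force: 25.0
```

Contact force has changed sign, so the plate is resting on the rollers. Releasing and rising.

```bash
python3 -m pendant '[[0.5,0,0,0,0],[0.5,0,0,0,0],[0.5,0,0,0,0],[0.5,0,0,0,0],[0.5,0,0,-10,0],[0.5,0,0,-30,0],[0.5,0,0,-60,0],[0.5,0,0,-95,0],[0.5,0,0,-130,0],[0.5,0,0,-150,0],[0.5,0,0,-150,0]]';python3 -m pendant '[[0.5,200,0,0,0],[0.5,200,0,0,0],[0.5,200,0,0,0],[0.5,200,0,0,0],[0.5,200,0,0,0],[0.5,200,0,0,0],[0.5,200,0,0,0]]'
python3 - <<'E'
from h import *
np.set_printoptions(precision=1,suppress=True)
t=optics.grab_frame('top');s=optics.grab_frame('side')
cv2.imwrite('pics/t6f.png',t[:,:,::-1]);cv2.imwrite('pics/s6f.png',s[:,:,::-1])
a=cv2.resize(t[205:260,280:345,::-1],None,fx=6,fy=6,interpolation=2);b=cv2.resize(s[225:305,280:355,::-1],None,fx=5,fy=5,interpolation=2)
c=np.zeros((400,770,3),np.uint8);c[:330,:390]=a;c[:400,392:767]=b;cv2.imwrite('pics/c6.png',c)
E
```

```text
time: 14.08
eef_pos: [530.1, -53.9, 225.9]
orientation: [2.326, 2.105, 0.01]
contact_force: [0.4, -0.2, 0.4]
finger_gap: 65.1
finger_force: 0.0
time: 14.67
eef_pos: [547.0, 147.9, 220.1]
orientation: [2.324, 2.113, -0.002]
contact_force: [-0.8, -0.6, -0.3]
finger_gap: 65.2
finger_force: 0.0
```

View pics/c6.png

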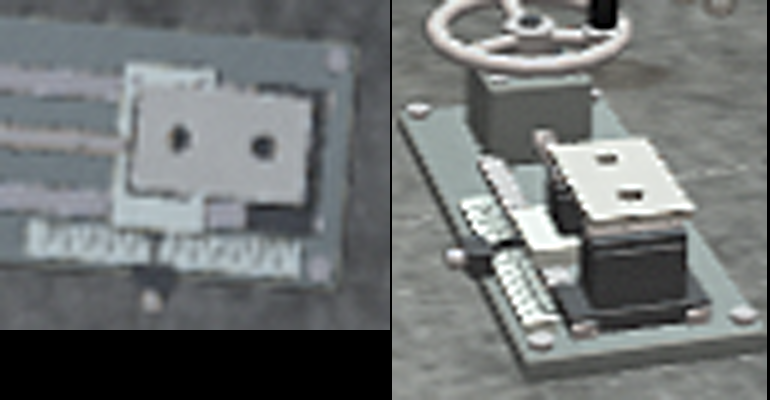

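The plate lies flat across both rollers (crop centre ≈(222,145)), and the pointer at ≈(156,235) is still in line with the rider at ≈(152,275). Quick numeric check.

Run:
```python
from h import *
np.set_printoptions(precision=2,suppress=True)
c=np.mean([[136,88],[312,97],[306,204],[130,192]],0)
p=plane('top',tz(*c,6,(280,205)),72)[:2]
h=tri(tz(*c,6,(280,205)),tz(*(np.mean([[548,143],[649,138],[695,210],[590,222]],0)-[392,0]),5,(280,225)))
u=np.array([.098,.995]);v=np.array([.995,-.098]);d=p-[524.1,-84.3]
print(p,h,"along from fixed",d@u,"across",d@v)
a=cv2.imread('pics/t2f.png')[240:256,290:335].astype(int);b=cv2.imread('pics/t6f.png')[240:256,290:335].astype(int);print(abs(a-b).mean())
```

```text
[528.36 -53.73] [529.17 -54.05  71.97] along from fixed 30.836043953709655 across 1.2405494892005382
1.636111111111111
```

```bash
python3 -m pendant '[[0.5,0,0,0,0],[0.5,0,0,0,0]]'; python3 -c "
from workcell import workorder;print(workorder.finish_job())"
```

```text
time: 14.93
eef_pos: [547.6, 144.0, 220.8]
orientation: [2.331, 2.106, 0.0]
contact_force: [-0.6, -0.1, 0.3]
finger_gap: 65.0
finger_force: 0.0
the job is handed in; nothing more can be done
None
```

The job is handed in at about 15 s; the judge's verdict was not shown. By my camera measurements, the pointer stands within about 0.5 mm of the rider, and the test plate lies flat on both rollers, about 31 mm from the fixed one, 27.5 mm from the moving one and 1 mm off the middle line.

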